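# Put the handed-in handhelds on charge

## Robot

A 7-joint arm with a two-finger parallel gripper is mounted at the origin on the work surface. World frame = base frame: x ahead of the robot, y to its left, z up, the work surface at z = 0. Lengths are in m, angles in rad, forces in N, time in s.
With the tool pointing down it reaches from about 0.4 to 0.85 m from the base axis. Payload 10.4 kg.
Tool frame: the origin (TCP) lies midway between the tips of the shut fingers; the grasp point (between the pads) lies 19 mm behind it; z points along the fingers, y is the direction in which the jaws open and shut (so a half turn about z gives the same grasp; the last joint's range is limited). The gripper opens to 85 mm and grips with 20 to 120 N. Pads are 22 mm wide; open, the fingers measure 114 mm over their backs; the gripper's body (76 mm by 85 mm) begins 54 mm behind the grasp point. The pads swing forward as they close: fully open they stand 13 mm farther back than shut.
Start: joints at [1.148, 0.332, -0.065, 1.46, 0.022, 1.35, -0.088], TCP at [0.243, -0.576, 0.231] pointing down, gripper open.
Joint ranges: [-2.6, 2.6], [-0.5, 2.12], [-1.47, 1.34], [0.16, 2.42], [-1.27, 4.41], [0.06, 2.06], [-2.6, 2.6]. Speed limits (rad/s): [2.22, 2.22, 2.79, 2.79, 3.14, 3.14, 3.14].

## Interface

Orientations are given as a unit quaternion [x, y, z, w].
In Python, from workcell import manip, camera, camera_info, workorder, nets gives the robot as it stands.
- The arm moves only by the tool apply_moves, never from a script. Its argument "commands" is a list of rows, each a list of 5 numbers: the shift along the tool's x, y, z in m, then the turn about the tool's z in degrees, then the gripper command: -1 is fully open, 1 is shut, values between are in proportion. A call has 1 to 5 rows; each row shifts and turns the pose as measured when the row begins, along the tool's axes as they then stand; what a row does not reach is not made up. A row lasts 1/12 s, in which the tool goes at most 41.7 mm and 7.16 degrees, less where a joint would pass 70% of its speed; a pose out of reach is approached as far as the arm can. A call is refused whole if a number of a shift passes 0.0417 or a number of a turn 7.16, either way. A call with a gripper value outside its range is refused whole. The fingers move at their own pace and stop on an object; "squeeze" is the grip in N (left out, the last holds). Time passes only in rows, so rows that do not move let the fingers close. It gives the time, the measured TCP pose, the force and the opening at its end, in the units of the state.
- manip.get_obs(): the state, without advancing time (a new reading comes with each control period).
- camera(name): name is "side" or "top"; returns (picture, depth): 480x640x3 uint8, red, green, blue; 480x640 float32, m along the optical axis (not along the pixel's ray), 0 where there is no reading.
- camera_info(name): a dict with "camera_matrix" (3x3 intrinsics, pixels), "xyz" and "rotation" of the camera in the world. Camera axes: x right, y down, z forward; pixel columns grow to the right and rows downward; lengths in m; the calibration is good to about 2 mm. A picture is of the moment at which its call begins. camera_info takes no time and is no camera call.
- workorder.hand_in(): hands the job in, once; it reports no verdict.
Trained networks look in the newest picture that a camera, given by its name, has taken for a name from the list of things; names that differ only in an ending like _2 or _b are one class to them, and where a whole thing is asked for, a point or a joint stands for the part that bears it (a point fixed in the world has none). Each returns a list of dicts, best first, with "conf" (0 to 1); they miss things now and then, are a little off and sometimes report something else, mostly with a low value. They report only what shows in the picture. A call takes as long as a camera call. They do not tell look-alikes from the thing itself.
- nets.look_for(camera, thing): "rect" ([left, top, width, height] in pixels, round what is visible of it).
- nets.place_of(camera, thing): "xy" ([column, row] in pixels: a listed point, or the origin of a listed thing).
The state is a dict: "clock": time; "joint_pos": joint angles; "joint_velocities": joint speeds; "tau": joint torques, N m; "position": TCP position; "ee_rot": TCP orientation; "ft_force": force on the tool from outside, world axes, zero at the start; "torque": the same for the moment, N m; "grip_width": opening from 0.0 (shut) to 1.0 (fully open).
Only numpy, scipy, OpenCV 4.12 (cv2) and the standard library are available. Lean on these libraries where they do the work, as an engineer would, in place of code of your own. Each camera call takes 0.05 s, during which the arm holds its last target. There are 200 camera calls.

## Task

The patrol has handed in its gear: put the big radio, the small radio, the pager and the torch on charge, each in the charger whose pocket fits it, upright and fully down, the radios and the pager facing the same way as their chargers. Lower them in rather than dropping them, and leave the mug and the can standing where they are.

Things in the scene. Friction and masses are not known exactly. Their poses are not given: they have to be found in the camera images.
- big_radio: Big handheld radio: black block 42 mm thick (x), 64 wide (y), 120 high, plus a 16 mm thick stub antenna 36 mm tall on one side of its top and a low knob on the other; 0.27-0.47 kg. Origin: middle of the lower edge of its BACK face (charging contacts); its middle lies 21 mm from there along its own -x. Its front (screen, keys) looks along its -x, towards the robot within 0.45 rad at the start; z up. Stands loose on the desk
- small_radio: Small handheld radio: black block 30 mm thick (x), 50 wide (y), 102 high, plus a 12 mm thick stub antenna 30 mm tall and a low knob on top; 0.16-0.29 kg. Origin: middle of the lower edge of its BACK face (charging contacts); its middle lies 15 mm from there along its own -x. Its front (screen, keys) looks along its -x, towards the robot within 0.45 rad at the start; z up. Stands loose on the desk
- pager: Pager: flat black block without antenna, 22 mm thick (x), 62 wide (y), 78 high, large screen; 0.09-0.16 kg. Origin: middle of the lower edge of its BACK face (charging contacts); its middle lies 11 mm from there along its own -x. Its front (screen, keys) looks along its -x, towards the robot within 0.45 rad at the start; z up. Stands loose on the desk
- torch: Torch (flashlight): black, round, 145 mm high; barrel 38 mm in diameter up to 88 mm, head 50 mm in diameter from 98 mm to the top, lens up; 0.18-0.31 kg. Origin at the centre of its underside, z up. Stands loose on the desk
- big_charger: Fixed grey charger for the big radio, open on top: pocket 52 mm front to back by 74 mm wide, 36 mm deep, its floor 12 mm above the desk; housing 66 by 88 mm, 48 mm high, a low apron with lamp at its front (-x), a cable behind. Origin at desk height below the spot where the big radio's origin belongs; the pocket's middle is 21 mm from it along -x. Front to -x, yaw within 0.25 rad
- small_charger: Fixed grey charger for the small radio, open on top: pocket 40 mm front to back by 60 mm wide, 36 mm deep, its floor 12 mm above the desk; housing 54 by 74 mm, 48 mm high, a low apron with lamp at its front (-x), a cable behind. Origin at desk height below the spot where the small radio's origin belongs; the pocket's middle is 15 mm from it along -x. Front to -x, yaw within 0.25 rad
- pager_charger: Fixed grey charger for the pager, open on top: pocket 32 mm front to back by 72 mm wide, 26 mm deep, its floor 12 mm above the desk; housing 46 by 86 mm, 38 mm high, a low apron with lamp at its front (-x), a cable behind. Origin at desk height below the spot where the pager's origin belongs; the pocket's middle is 11 mm from it along -x. Front to -x, yaw within 0.25 rad
- torch_charger: Fixed grey charger for the torch: a round cup, 80 mm in diameter at the foot, 65 at the rim, 48 high, with a 16 mm high apron at its front (-x); opening 52 mm in diameter at the rim, wider below; floor 12 mm above the desk. Origin at desk height on the axis of the cup, z up
- mug: Bystander: white mug with a handle, 80 mm in diameter, 92 high, standing among the handhelds. Origin at the centre of its underside
- can: Bystander: plain metal can, 66 mm in diameter, 115 high, standing among the handhelds. Origin at the centre of its underside
Things that resemble listed ones, but are neither listed nor needed, are in the scene too. Leave any orange or red look-alike of the big_radio alone.

How it is judged:
At the end, for the whole second after the job is handed in: Each of the four is in its own charger: origins within 12 mm horizontally (torch 10), underside on the pocket floor (8 to 16 mm up), upright within 0.1 rad, radios and pager turned as the charger within 0.3 rad, not back to front; all at rest (under 0.02 m/s) (horizontal distance between big_radio and big_charger below 0.012 m and z of big_radio in the frame of big_charger between 0.008 and 0.016 m and angle between each of big_radio, small_radio, pager, torch's own z axis and vertical below 0.1 rad and linear speed of each of big_radio, small_radio, pager, torch below 0.02 m/s and angle between the x axis of big_radio and the x axis of big_charger, either way round below 0.3 rad and horizontal distance between small_radio and small_charger below 0.012 m and z of small_radio in the frame of small_charger between 0.008 and 0.016 m and angle between the x axis of small_radio and the x axis of small_charger, either way round below 0.3 rad and horizontal distance between pager and pager_charger below 0.012 m and z of pager in the frame of pager_charger between 0.008 and 0.016 m and angle between the x axis of pager and the x axis of pager_charger, either way round below 0.3 rad and horizontal distance between torch and torch_charger below 0.01 m and z of torch in the frame of torch_charger between 0.008 and 0.016 m); the robot touches nothing.
It fails at once if a handheld falls into its charger instead of being lowered (over 0.5 m/s in the last 18 mm) ((horizontal distance between big_radio and big_charger below 0.03 m and z of big_radio in the frame of big_charger below 0.03 m and linear speed of big_radio above 0.5 m/s) or (horizontal distance between small_radio and small_charger below 0.03 m and z of small_radio in the frame of small_charger below 0.03 m and linear speed of small_radio above 0.5 m/s) or (horizontal distance between pager and pager_charger below 0.03 m and z of pager in the frame of pager_charger below 0.03 m and linear speed of pager above 0.5 m/s) or (horizontal distance between torch and torch_charger below 0.03 m and z of torch in the frame of torch_charger below 0.03 m and linear speed of torch above 0.5 m/s)).
It fails at once if the mug is shifted by more than 25 mm or tipped over (distance of mug from where it was at the start of the episode above 0.025 m or angle between mug's own z axis and vertical above 0.3 rad).
It fails at once if the can is shifted by more than 25 mm or tipped over (distance of can from where it was at the start of the episode above 0.025 m or angle between can's own z axis and vertical above 0.3 rad).
It also fails if it takes over 115 s, if anything falls off the work surface, if the arm or the gripper's body presses on something with over 40 N, if the wrist force passes 120 N, or if a joint passes its speed limit or range.

## Working session

There is one attempt and no reset: what is moved stays moved. The work goes in short steps, Python scripts to look and compute and a tool call to move; the robot and the scene stay as the last step left them, time stands still between calls to the robot, and variables do not carry over. Pictures are saved under pics/ and viewed, about 12 in all and at most 16, crops included, and the job is handed in when it is done.

Besides the shell and the picture viewer there is one more tool, called after ">>>" as name([rows], argument=value, ...), one row to a line, values as JSON. apply_moves: Moves the arm, as the interface text tells. Its arguments: {"type":"object","properties":{"commands":{"type":"array","items":{"type":"array","items":{"type":"number"}}},"squeeze":{"type":"number"}},"required":["commands"]}

```bash
mkdir -p pics; ls; python3 - <<'E'
from workcell import manip,camera,camera_info,nets
import cv2
for c in("top","side"):
    p,d=camera(c); cv2.imwrite(f"pics/{c}0.png",p[:,:,::-1])
    i=camera_info(c); print(c,i)
print(manip.get_obs())
E
```

```text
pics
top {'camera_matrix': array([[585.73064775,   0.        , 314.98540679],
       [  0.        , 585.73064775, 231.44394284],
       [  0.        ,   0.        ,   1.        ]]), 'xyz': array([0.34812987, 0.03669834, 1.34025558]), 'rotation': array([-0.7039118 ,  0.70837114, -0.03182838,  0.04129719])}
side {'camera_matrix': array([[439.48229757,   0.        , 320.79458457],
       [  0.        , 439.48229757, 249.9088549 ],
       [  0.        ,   0.        ,   1.        ]]), 'xyz': array([0.27818013, 0.6432599 , 0.84484629]), 'rotation': array([-0.15585961,  0.93242017, -0.32111123,  0.05646223])}
{'clock': 0.1, 'joint_pos': array([ 1.14839425,  0.33281312, -0.06470514,  1.46087834,  0.02163658,
        1.34990882, -0.08851212]), 'joint_velocities': array([-0.00251922, -0.00143436,  0.00284327, -0.00111118,  0.0013254 ,
        0.00106923,  0.00068881]), 'tau': array([ 2.10466533e-03, -6.26745844e+01,  4.97231889e-02, -3.92431033e+01,
        1.63896242e-02,  7.03641650e-03,  2.22567871e-05]), 'position': array([ 0.24312499, -0.57539579,  0.23058272]), 'ee_rot': array([ 9.80083994e-01,  1.98582312e-01, -1.76072033e-04, -6.31450311e-04]), 'ft_force': array([ 0.99206891, -0.36961784, -0.95150488]), 'torque': array([-0.03742378,  0.05443095, -0.0155031 ]), 'grip_width': 0.9976345146340367}
```

View pics/top0.png

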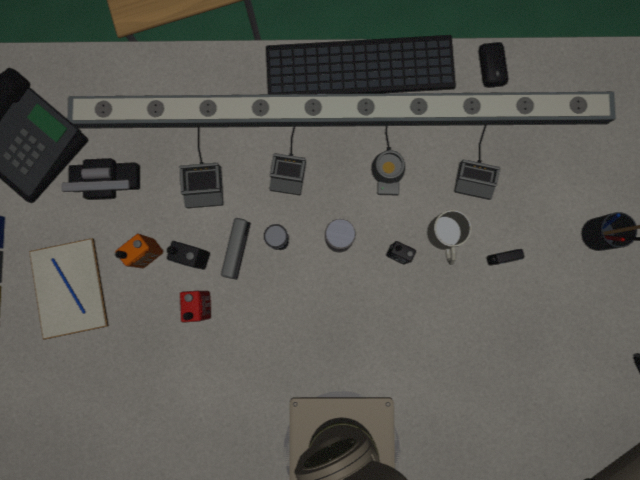

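View pics/side0.png

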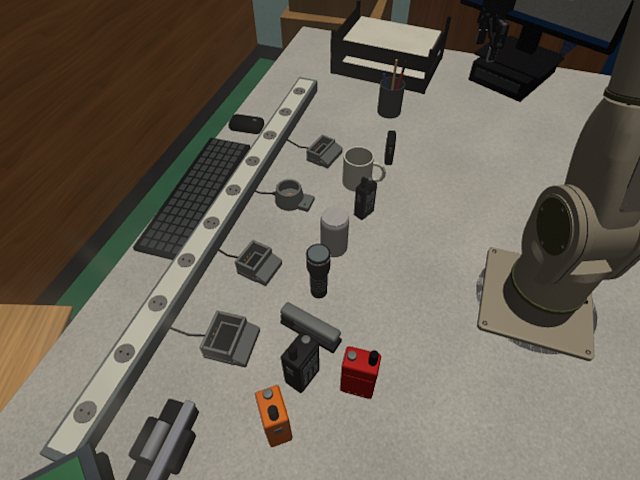

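```bash
cat > h.py <<'E'
import numpy as np,cv2
from workcell import manip,camera,camera_info,nets
from scipy.spatial.transform import Rotation as R
def cloud(c):
    p,d=camera(c); i=camera_info(c); K=i["camera_matrix"]
    v,u=np.mgrid[0:480,0:640]
    P=np.stack([(u-K[0,2])/K[0,0]*d,(v-K[1,2])/K[1,1]*d,d],-1)
    W=R.from_quat(i["rotation"]).apply(P.reshape(-1,3)).reshape(480,640,3)+i["xyz"]
    W[d==0]=np.nan
    return p,W
def fit(W,xy,z0,z1,r=.07):
    Q=W.reshape(-1,3); m=(np.hypot(*(Q[:,:2]-xy).T)<r)&(Q[:,2]>z0)&(Q[:,2]<z1)
    Q=Q[m]; (c,s,a)=cv2.minAreaRect((Q[:,:2]*1000).astype(np.float32))
    return dict(n=len(Q),c=np.round(c,1),s=np.round(s,1),a=round(a,1),mean=np.round(Q.mean(0)*1000,1))
E
python3 - <<'E'
from h import *
W={}
for c in("top","side"):
    p,W[c]=cloud(c)
S=W["top"]
print("desk",S[300,300],S[150,240],S[330,500], "side",W["side"][300,400])
px=dict(big_radio=(188,254,.095,.13),small_radio=(402,252,.09,.108),pager=(505,257,.07,.085),torch=(276,237,.13,.155),can=(340,235,.1,.125),mug=(449,218,.08,.1),
 cyl=(236,248,.01,.06),big_charger=(201,173,.04,.055),small_charger=(288,162,.04,.055),torch_charger=(388,157,.04,.055),pager_charger=(477,168,.03,.045),orange=(138,250,.09,.13))
for k,(u,v,a,b) in px.items():
    q=S[v,u]
    print(k,np.round(q*1000))
    for c in W:
        try: print("   ",c,fit(W[c],q[:2],a,b,.065))
        except Exception as e: print(c,e)
for c in W:
    for k in list(px)[:4]+["big_charger","small_charger","torch_charger","pager_charger"]:
        print(c,k,[(np.round(x["xy"]).tolist(),round(x["conf"],2)) for x in nets.place_of(c,k)][:3])
E
```

```text
desk [ 0.3308253   0.08938476 -0.00381138] [ 0.68140066  0.22934483 -0.0053673 ] [ 0.26101769 -0.36252544 -0.00489838] side [0.28413049 0.0994866  0.00392887]
big_radio [429. 317. 129.]
    top {'n': 583, 'c': array([430. , 331.2]), 's': array([64.3, 42.9]), 'a': 73.0, 'mean': array([428.8, 327.2, 118. ])}
    side {'n': 814, 'c': array([430.1, 332.9]), 's': array([64.3, 44.5]), 'a': 73.9, 'mean': array([425.9, 338.8, 117. ])}
small_radio [ 432. -131.  102.]
    top {'n': 288, 'c': array([ 433.6, -132.3]), 's': array([50.3, 32.1]), 'a': 64.1, 'mean': array([ 432.6, -131.3,  100.1])}
    side {'n': 197, 'c': array([ 433.2, -129.7]), 's': array([51.5, 31.2]), 'a': 64.5, 'mean': array([ 431.6, -123.8,  100.3])}
pager [ 421. -354.   78.]
    top {'n': 300, 'c': array([ 423.2, -363.3]), 's': array([22.9, 62.1]), 'a': 12.1, 'mean': array([ 423.3, -363.2,   77.1])}
    side {'n': 139, 'c': array([ 423.7, -361.2]), 's': array([22.7, 61.3]), 'a': 13.4, 'mean': array([ 423.4, -358.4,   78.1])}
torch [461. 133. 144.]
    top {'n': 484, 'c': array([464. , 134.9]), 's': array([49.2, 49.6]), 'a': 
[... 2443 characters left out ...]
 ([192.0, 306.0], 0.7)]
top small_radio [([398.0, 246.0], 0.75)]
top pager [([496.0, 250.0], 0.96)]
top torch [([282.0, 244.0], 0.74)]
top big_charger [([202.0, 173.0], 0.6)]
top small_charger [([290.0, 161.0], 0.94)]
top torch_charger [([387.0, 173.0], 0.9), ([196.0, 248.0], 0.3)]
top pager_charger []
side big_radio [([353.0, 396.0], 0.97), ([291.0, 371.0], 0.83), ([268.0, 429.0], 0.68)]
side small_radio [([358.0, 210.0], 0.9)]
side pager [([384.0, 158.0], 0.8)]
side torch [([321.0, 295.0], 0.92), ([360.0, 210.0], 0.39)]
side big_charger [([215.0, 345.0], 0.91)]
side small_charger [([252.0, 268.0], 0.6)]
side torch_charger [([287.0, 200.0], 0.63)]
side pager_charger [([318.0, 155.0], 0.64)]
```

```bash
cat > plan.py <<'E'
# python3 plan.py x y z yaw(deg of jaw axis, mod 180) [mm]: rows to go, in tool axes
import sys; from h import *
def plan(x,y,z,yaw):
    o=manip.get_obs(); M=R.from_quat(o["ee_rot"]).as_matrix(); p=o["position"]*1000
    ang=np.degrees(np.arctan2(M[1,1],M[0,1])); d=np.array([x,y,z])-p
    w=(yaw-ang+90)%180-90
    n=max(1,int(np.ceil(max(abs(d).max()/40,abs(w)/7,np.linalg.norm(d)/41.5))))
    print("t",round(o["clock"],2),"pos",p.round(1),"jaw",ang.round(1),"tilt",np.degrees(np.arccos(-M[2,2])).round(2),"F",o["ft_force"].round(1),"grip",round(o["grip_width"],3),"d",d.round(1),"turn",round(-w,1),"n",n)
    for i in range(n):
        l=(R.from_euler("z",w*i/n,degrees=True).as_matrix()@M).T@d/n/1000
        print([*l.round(4).tolist(),round(-w/n,1)])
if __name__=="__main__": plan(*map(float,sys.argv[1:5]))
E
python3 - <<'E'
from h import *
for c in("top","side"):
    p,W=cloud(c); print(c,fit(W,[.614,-.315],.035,.045,.065),fit(W,[.630,-.113],.042,.053,.04))
    Q=W.reshape(-1,3); m=(abs(Q[:,0]-.55)<.08)&(abs(Q[:,1]-.22)<.03); print("desk z",np.nanmedian(Q[m,2]))
E
python3 plan.py 423.5 -362.3 150 12.7
```

```text
top {'n': 222, 'c': array([ 611.3, -314.5]), 's': array([85.9, 53.5]), 'a': 77.3, 'mean': array([ 613.4, -314.6,   37.9])} {'n': 238, 'c': array([ 633.1, -113.5]), 's': array([65.1, 64.3]), 'a': 36.3, 'mean': array([ 632.4, -113. ,   46.4])}
desk z -0.0004699415582061217
side {'n': 156, 'c': array([ 615.2, -314.3]), 's': array([88.3, 47.3]), 'a': 77.5, 'mean': array([ 615. , -313.3,   38.5])} {'n': 202, 'c': array([ 633.7, -111.5]), 's': array([64.2, 65.4]), 'a': 67.7, 'mean': array([ 632.1, -108.6,   47.5])}
desk z 0.0019307215461809024
t 1.1 pos [ 243.3 -575.7  231.3] jaw -67.1 tilt 0.01 F [-1.2  0.  -0.1] grip 1.001 d [180.2 213.4 -81.3] turn -79.8 n 12
[0.0208, -0.0105, 0.0068, np.float64(-6.6)]
[0.0218, -0.0081, 0.0068, np.float64(-6.6)]
[0.0226, -0.0055, 0.0068, np.float64(-6.6)]
[0.0231, -0.0028, 0.0068, np.float64(-6.6)]
[0.0233, -0.0001, 0.0068, np.float64(-6.6)]
[0.0231, 0.0026, 0.0068, np.float64(-6.6)]
[0.0227, 0.0052, 0.0068, np.float64(-6.6)]
[0.0219, 0.0078, 0.0068, np.float64(-6.6)]
[0.0209, 0.0103, 0.0068, np.float64(-6.6)]
[0.0195, 0.0127, 0.0068, np.float64(-6.6)]
[0.0179, 0.0148, 0.0068, np.float64(-6.6)]
[0.0161, 0.0168, 0.0068, np.float64(-6.6)]
```

>>> apply_moves([
  [0.021,-0.01,0.007,-6.6,-1],
  [0.022,-0.008,0.007,-6.6,-1],
  [0.0226,-0.0055,0.007,-6.6,-1],
  [0.023,-0.003,0.007,-6.6,-1],
  [0.023,0,0.007,-6.6,-1],
])

```text
clock: 1.52
position: [0.3159, -0.4896, 0.1962]
ee_rot: [0.881, 0.473, -0.002, 0.002]
ft_force: [0.7, 0.4, -1.5]
grip_width: 0.998
```

>>> apply_moves([
  [0.023,0.0026,0.007,-6.6,-1],
  [0.0227,0.005,0.007,-6.6,-1],
  [0.022,0.008,0.007,-6.6,-1],
  [0.021,0.01,0.007,-6.6,-1],
  [0.0195,0.0127,0.007,-6.6,-1],
])

```text
clock: 1.93
position: [0.3924, -0.3952, 0.1597]
ee_rot: [0.7, 0.714, -0.003, 0.002]
ft_force: [0.7, -0.1, -0.2]
grip_width: 0.995
```

```bash
python3 plan.py 423.5 -362.3 110 12.7
```

```text
t 1.93 pos [ 392.4 -395.2  159.7] jaw 1.1 tilt 0.39 F [ 0.7 -0.1 -0.2] grip 0.995 d [ 31.1  32.9 -49.7] turn -11.6 n 2
[0.0163, 0.0159, 0.0247, np.float64(-5.8)]
[0.0146, 0.0174, 0.0247, np.float64(-5.8)]
```

>>> apply_moves([
  [0.016,0.016,0.02,-5.8,-1],
  [0.0146,0.0174,0.02,-5.8,-1],
  [0,0,0,0,-1],
])

```text
clock: 2.18
position: [0.4282, -0.3563, 0.1182]
ee_rot: [0.615, 0.789, -0.002, 0.003]
ft_force: [0.0, 1.3, -0.5]
grip_width: 0.998
```

```bash
python3 plan.py 423.5 -362.3 38 12.7
```

```text
t 2.18 pos [ 428.2 -356.3  118.2] jaw 14.1 tilt 0.4 F [ 0.   1.3 -0.5] grip 0.998 d [ -4.7  -6.  -80.2] turn 1.4 n 3
[-0.0014, -0.002, 0.0267, np.float64(0.5)]
[-0.0014, -0.002, 0.0267, np.float64(0.5)]
[-0.0014, -0.002, 0.0267, np.float64(0.5)]
```

>>> apply_moves([
  [-0.004,-0.006,0.015,1.4,-1],
  [0,0,0.025,0,-1],
  [0,0,0.022,0,-1],
  [0,0,0.01,0,-1],
  [0,0,0,0,-1],
])

```text
clock: 2.6
position: [0.4253, -0.3615, 0.0447]
ee_rot: [0.624, 0.781, -0.002, 0.004]
ft_force: [0.2, 0.7, -0.4]
grip_width: 0.998
```

```bash
python3 plan.py 423.5 -362.3 38 12.7
```

```text
t 2.6 pos [ 425.3 -361.5   44.7] jaw 12.7 tilt 0.5 F [ 0.2  0.7 -0.4] grip 0.998 d [-1.8 -0.8 -6.7] turn 0.0 n 1
[-0.0003, -0.002, 0.0067, np.float64(0.0)]
```

>>> apply_moves([
  [0,-0.002,0.007,0,-1],
  [0,0,0,0,1],
  [0,0,0,0,1],
  [0,0,0,0,1],
  [0,0,0,0,1],
], squeeze=45)

```text
clock: 3.02
position: [0.4243, -0.364, 0.0407]
ee_rot: [0.625, 0.781, -0.002, 0.006]
ft_force: [0.5, 1.2, 0.2]
grip_width: 0.454
```

>>> apply_moves([
  [0,0,0,0,1],
  [0,0,0,0,1],
  [0,0,0,0,1],
  [0,0,0,0,1],
])

```text
clock: 3.35
position: [0.4251, -0.3647, 0.0425]
ee_rot: [0.625, 0.781, -0.002, 0.007]
ft_force: [-0.7, 0.6, -1.3]
grip_width: 0.25
```

```bash
python3 plan.py 423.5 -362.3 38 12.7
```

```text
t 3.35 pos [ 425.1 -364.7   42.5] jaw 12.6 tilt 0.87 F [-0.7  0.6 -1.3] grip 0.25 d [-1.6  2.4 -4.5] turn -0.1 n 1
[0.0027, -0.001, 0.0045, np.float64(-0.1)]
```

>>> apply_moves([
  [0,0,-0.015,0,1],
  [0,0,-0.03,0,1],
  [0,0,-0.03,0,1],
])

```text
clock: 3.6
position: [0.4208, -0.3608, 0.1128]
ee_rot: [0.625, 0.781, -0.001, 0.001]
ft_force: [0.9, -0.1, -1.3]
grip_width: 0.25
```

```bash
python3 plan.py 614.5 -316.7 125 -12.6
```

```text
t 3.6 pos [ 420.8 -360.8  112.8] jaw 12.7 tilt 0.2 F [ 0.9 -0.1 -1.3] grip 0.25 d [193.7  44.1  12.2] turn 25.3 n 5
[0.0001, 0.0397, -0.0025, np.float64(5.1)]
[0.0036, 0.0396, -0.0025, np.float64(5.1)]
[0.0071, 0.0391, -0.0025, np.float64(5.1)]
[0.0105, 0.0383, -0.0025, np.float64(5.1)]
[0.0138, 0.0372, -0.0025, np.float64(5.1)]
```

>>> apply_moves([
  [0,0.03,-0.003,4,1],
  [0.002,0.038,-0.003,5,1],
  [0.006,0.039,-0.003,5,1],
  [0.0095,0.038,-0.002,5,1],
  [0.01,0.026,0,3.5,1],
])

```text
clock: 4.02
position: [0.5923, -0.3306, 0.1324]
ee_rot: [0.774, 0.633, -0.003, 0.006]
ft_force: [0.3, -0.2, -1.2]
grip_width: 0.253
```

```bash
python3 plan.py 614.5 -316.7 120 -12.6
```

```text
t 4.02 pos [ 592.3 -330.6  132.4] jaw -11.5 tilt 0.81 F [ 0.3 -0.2 -1.2] grip 0.253 d [ 22.2  13.9 -12.4] turn 1.1 n 1
[0.0182, 0.0189, 0.0122, np.float64(1.1)]
```

>>> apply_moves([
  [0.009,0.01,0.006,1,1],
  [0.006,0.006,0.012,0,1],
  [0,0,0,0,1],
])

```text
clock: 4.27
position: [0.6183, -0.3135, 0.1123]
ee_rot: [0.779, 0.627, -0.001, 0.006]
ft_force: [-0.5, 0.8, -1.6]
grip_width: 0.254
```

```bash
python3 plan.py 614.5 -316.7 100 -12.6
```

```text
t 4.27 pos [ 618.3 -313.5  112.3] jaw -12.4 tilt 0.7 F [-0.5  0.8 -1.6] grip 0.254 d [ -3.8  -3.2 -12.3] turn 0.2 n 1
[-0.0039, -0.0031, 0.0123, np.float64(0.2)]
```

>>> apply_moves([
  [-0.004,-0.003,0.004,0,1],
  [0,0,0.01,0,1],
  [0,0,0,0,1],
])

```text
clock: 4.52
position: [0.6113, -0.3184, 0.0957]
ee_rot: [0.779, 0.627, -0.002, 0.005]
ft_force: [-0.3, -0.3, -1.6]
grip_width: 0.253
```

```bash
python3 plan.py 614.5 -316.7 54 -12.6; python3 - <<'E'
from h import *
p,W=cloud("side"); cv2.imwrite("pics/s1.png",cv2.resize(p[60:220,240:440,::-1],None,fx=3.5,fy=3.5,interpolation=cv2.INTER_CUBIC))
E
```

```text
t 4.52 pos [ 611.3 -318.4   95.7] jaw -12.3 tilt 0.63 F [-0.3 -0.3 -1.6] grip 0.253 d [  3.2   1.7 -41.7] turn 0.3 n 2
[0.0014, 0.0013, 0.0209, np.float64(0.2)]
[0.0014, 0.0013, 0.0209, np.float64(0.2)]
```

View pics/s1.png

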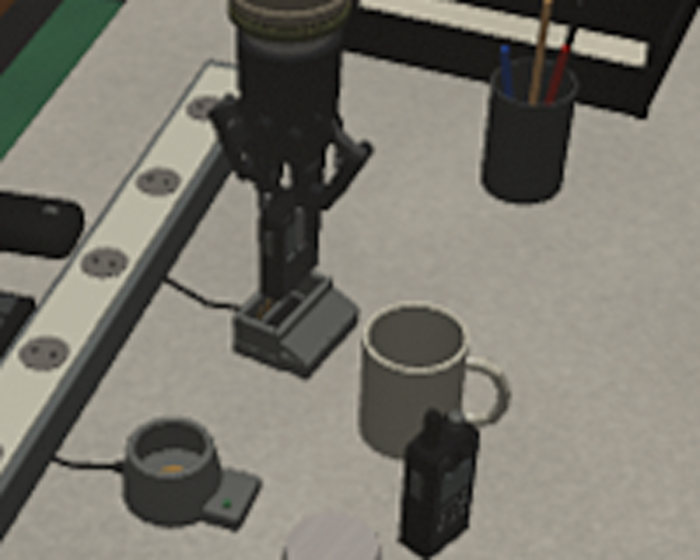

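>>> apply_moves([
  [0.001,0.001,0.005,0.2,1],
  [0,0.001,0.006,0,1],
  [0,0,0,0,1],
])

```text
clock: 4.82
position: [0.612, -0.3216, 0.0861]
ee_rot: [0.781, 0.624, -0.003, 0.006]
ft_force: [-0.9, 0.3, -0.8]
grip_width: 0.253
```

```bash
python3 plan.py 614.5 -316.7 54 -12.6
```

```text
t 4.82 pos [ 612.  -321.6   86.1] jaw -12.8 tilt 0.79 F [-0.9  0.3 -0.8] grip 0.253 d [  2.5   4.9 -32.1] turn -0.2 n 1
[0.0058, 0.0012, 0.032, np.float64(-0.2)]
```

>>> apply_moves([
  [0.003,0.001,0,0,1],
  [0.002,0.001,0,0,1],
  [0,0,0,0,1],
  [0,0,0,0,1],
])

```text
clock: 5.15
position: [0.6153, -0.3172, 0.0864]
ee_rot: [0.781, 0.624, -0.003, 0.007]
ft_force: [-0.0, -0.0, -0.7]
grip_width: 0.252
```

```bash
python3 plan.py 614.5 -316.7 54 -12.6
```

```text
t 5.15 pos [ 615.3 -317.2   86.4] jaw -12.8 tilt 0.82 F [-0.  -0.  -0.7] grip 0.252 d [ -0.8   0.5 -32.4] turn -0.2 n 1
[0.0007, -0.0011, 0.0324, np.float64(-0.2)]
```

Well centred; lower.

>>> apply_moves([
  [0,0,0.006,0,1],
  [0,0,0.006,0,1],
  [0,0,0.006,0,1],
  [0,0,0.003,0,1],
])

```text
clock: 5.48
position: [0.6163, -0.3173, 0.0647]
ee_rot: [0.781, 0.624, -0.002, 0.008]
ft_force: [-0.2, -0.1, -0.7]
grip_width: 0.251
```

```bash
python3 plan.py 614.5 -316.7 54 -12.6
```

```text
t 5.48 pos [ 616.3 -317.3   64.7] jaw -12.7 tilt 0.9 F [-0.2 -0.1 -0.7] grip 0.251 d [ -1.8   0.6 -10.7] turn -0.1 n 1
[0.0004, -0.002, 0.0107, np.float64(-0.1)]
```

>>> apply_moves([
  [0,-0.001,0.004,0,1],
  [0,0,0.003,0,1],
  [0,0,0.002,0,1],
])

```text
clock: 5.73
position: [0.6149, -0.3171, 0.0537]
ee_rot: [0.781, 0.624, -0.002, 0.007]
ft_force: [-4.1, 2.2, 22.5]
grip_width: 0.255
```

```bash
python3 plan.py 614.5 -316.7 54 -12.6
```

```text
t 5.73 pos [ 614.9 -317.1   53.7] jaw -12.7 tilt 0.85 F [-4.1  2.2 22.5] grip 0.255 d [-0.4  0.4  0.3] turn -0.1 n 1
[0.0004, -0.0004, -0.0003, np.float64(-0.1)]
```

>>> apply_moves([
  [0,0,-0.001,0,-1],
  [0,0,0,0,-1],
  [0,0,0,0,-1],
  [0,0,-0.001,0,-1],
  [0,0,-0.015,0,-1],
])

```text
clock: 6.15
position: [0.6134, -0.3165, 0.0685]
ee_rot: [0.781, 0.624, -0.003, 0.005]
ft_force: [-0.6, 0.3, -2.8]
grip_width: 0.94
```

>>> apply_moves([
  [0,0,-0.03,0,-1],
  [0,0,-0.035,0,-1],
  [0,0,-0.035,0,-1],
])

```text
clock: 6.4
position: [0.6103, -0.314, 0.1687]
ee_rot: [0.781, 0.624, -0.005, 0.001]
ft_force: [1.0, -0.6, -0.3]
grip_width: 0.999
```

```bash
python3 plan.py 433.4 -131 190 -25.7
```

```text
t 6.4 pos [ 610.3 -314.   168.7] jaw -12.7 tilt 0.61 F [ 1.  -0.6 -0.3] grip 0.999 d [-176.9  183.    21.3] turn 13.0 n 7
[0.0199, -0.0304, -0.0031, np.float64(1.9)]
[0.0189, -0.031, -0.0031, np.float64(1.9)]
[0.0179, -0.0316, -0.003, np.float64(1.9)]
[0.0169, -0.0322, -0.003, np.float64(1.9)]
[0.0158, -0.0327, -0.003, np.float64(1.9)]
[0.0147, -0.0332, -0.003, np.float64(1.9)]
[0.0137, -0.0337, -0.003, np.float64(1.9)]
```

>>> apply_moves([
  [0.02,-0.03,-0.003,2,-1],
  [0.019,-0.031,-0.003,2,-1],
  [0.018,-0.0315,-0.003,2,-1],
  [0.017,-0.032,-0.003,2,-1],
  [0.015,-0.03,-0.003,2,-1],
])

```text
clock: 6.82
position: [0.4922, -0.1861, 0.1987]
ee_rot: [0.836, 0.549, 0.002, 0.012]
ft_force: [1.2, 1.0, 1.1]
grip_width: 1.0
```

>>> apply_moves([
  [0.01,-0.02,0,1.5,-1],
  [0.005,-0.012,0,0,-1],
  [0,0,0,0,-1],
  [0,0,0,0,-1],
])

```text
clock: 7.15
position: [0.4658, -0.1529, 0.2048]
ee_rot: [0.842, 0.538, 0.003, 0.016]
ft_force: [-0.0, -0.7, -0.7]
grip_width: 1.0
```

```bash
python3 plan.py 433.4 -131 130 -25.7; python3 - <<'E'
from h import *
p,W=cloud("top"); print(fit(W,[.614,-.315],.08,.1,.05))
E
```

```text
t 7.15 pos [ 465.8 -152.9  204.8] jaw -24.8 tilt 1.9 F [-0.  -0.7 -0.7] grip 1.0 d [-32.4  21.9 -74.8] turn 0.9 n 3
[0.0024, -0.0136, 0.0245, np.float64(0.3)]
[0.0023, -0.0136, 0.0245, np.float64(0.3)]
[0.0023, -0.0136, 0.0245, np.float64(0.3)]
{'n': 313, 'c': array([ 613.8, -316.8]), 's': array([62.2, 25.1]), 'a': 75.7, 'mean': array([ 613.1, -316.2,   88.1])}
```

>>> apply_moves([
  [0.003,-0.013,0.015,1,-1],
  [0.002,-0.013,0.025,0,-1],
  [0.001,-0.006,0.025,0,-1],
  [0,0,0,0,-1],
])

```text
clock: 7.53
position: [0.4447, -0.1381, 0.1398]
ee_rot: [0.848, 0.53, 0.006, 0.018]
ft_force: [-0.2, 0.1, -0.4]
grip_width: 1.002
```

```bash
python3 plan.py 433.4 -131 66 -25.7
```

```text
t 7.53 pos [ 444.7 -138.1  139.8] jaw -26.0 tilt 2.21 F [-0.2  0.1 -0.4] grip 1.002 d [-11.3   7.1 -73.8] turn -0.3 n 2
[0.0011, -0.008, 0.0366, np.float64(-0.1)]
[0.0011, -0.008, 0.0366, np.float64(-0.1)]
```

>>> apply_moves([
  [0.001,-0.009,0.01,0,-1],
  [0.001,-0.003,0.025,0,-1],
  [0,0,0.022,0,-1],
  [0,0,0.006,0,-1],
  [0,0,0,0,-1],
])

```text
clock: 7.95
position: [0.4421, -0.1364, 0.0794]
ee_rot: [0.849, 0.529, 0.007, 0.02]
ft_force: [-0.4, 0.6, 0.4]
grip_width: 1.001
```

```bash
sed -i 's|"tilt",|"toolz",(M[:2,2]*100).round(1),"tilt",|' plan.py; python3 plan.py 433.4 -131 66 -25.7
```

```text
t 7.95 pos [ 442.1 -136.4   79.4] jaw -26.2 toolz [ 3.3 -2.5] tilt 2.39 F [-0.4  0.6  0.4] grip 1.001 d [ -8.7   5.4 -13.4] turn -0.5 n 1
[0.0011, -0.0107, 0.013, np.float64(-0.5)]
```

>>> apply_moves([
  [0.001,-0.007,0.006,0,-1],
  [0,-0.004,0.004,0,-1],
  [0,0,0,0,-1],
  [0,0,0,0,-1],
])

```text
clock: 8.28
position: [0.4352, -0.1318, 0.072]
ee_rot: [0.849, 0.528, 0.009, 0.021]
ft_force: [-0.8, 0.3, 0.0]
grip_width: 1.008
```

```bash
cd .;python3 plan.py 433.4 -131 66 -25.7
```

```text
t 8.28 pos [ 435.2 -131.8   72. ] jaw -26.2 toolz [ 3.7 -2.6] tilt 2.6 F [-0.8  0.3  0. ] grip 1.008 d [-1.8  0.8 -6. ] turn -0.5 n 1
[-0.0001, -0.0022, 0.0059, np.float64(-0.5)]
```

>>> apply_moves([
  [0,-0.002,0.006,0,-1],
  [0,0,0.003,0,1],
  [0,0,0,0,1],
  [0,0,0,0,1],
  [0,0,0,0,1],
], squeeze=55)

```text
clock: 8.7
position: [0.4346, -0.1315, 0.0637]
ee_rot: [0.849, 0.528, 0.01, 0.022]
ft_force: [-0.2, 0.1, 0.7]
grip_width: 0.457
```

>>> apply_moves([
  [0,0,0,0,1],
  [0,0,0,0,1],
  [0,0,0,0,1],
])

```text
clock: 8.95
position: [0.4339, -0.1311, 0.0642]
ee_rot: [0.849, 0.528, 0.009, 0.021]
ft_force: [-0.2, 0.4, -1.8]
grip_width: 0.347
```

```bash
cd .;python3 plan.py 433.4 -131 66 -25.7
```

```text
t 8.95 pos [ 433.9 -131.1   64.2] jaw -26.2 toolz [ 3.7 -2.7] tilt 2.64 F [-0.2  0.4 -1.8] grip 0.347 d [-0.5  0.1  1.8] turn -0.5 n 1
[-0.0002, -0.0004, -0.0018, np.float64(-0.5)]
```

>>> apply_moves([
  [0,0,-0.015,0,1],
  [0,0,-0.035,0,1],
  [0,0,-0.038,0,1],
  [0,0,-0.03,0,1],
  [0,0,-0.01,0,1],
])

```text
clock: 9.37
position: [0.4257, -0.1263, 0.1929]
ee_rot: [0.849, 0.529, 0.006, 0.017]
ft_force: [1.4, -0.1, -1.9]
grip_width: 0.346
```

```bash
cd .;python3 plan.py 630 116.9 190 -9.5
```

```text
t 9.37 pos [ 425.7 -126.3  192.9] jaw -26.2 toolz [ 2.8 -2.2] tilt 2.07 F [ 1.4 -0.1 -1.9] grip 0.346 d [204.3 243.2  -2.9] turn -16.7 n 8
[0.0386, 0.0095, 0.0004, np.float64(-2.1)]
[0.0382, 0.0109, 0.0004, np.float64(-2.1)]
[0.0378, 0.0123, 0.0005, np.float64(-2.1)]
[0.0373, 0.0136, 0.0006, np.float64(-2.1)]
[0.0368, 0.015, 0.0006, np.float64(-2.1)]
[0.0362, 0.0163, 0.0007, np.float64(-2.1)]
[0.0356, 0.0176, 0.0007, np.float64(-2.1)]
[0.0349, 0.0189, 0.0008, np.float64(-2.1)]
```

>>> apply_moves([
  [0.028,0.008,0,-2,1],
  [0.037,0.011,0,-2,1],
  [0.037,0.012,0,-2,1],
  [0.037,0.013,0,-2,1],
  [0.0365,0.015,0,-2,1],
])

```text
clock: 9.78
position: [0.5493, 0.0091, 0.1981]
ee_rot: [0.803, 0.596, 0.005, 0.023]
ft_force: [0.9, -1.2, -0.8]
grip_width: 0.343
```

>>> apply_moves([
  [0.034,0.017,0,-2,1],
  [0.024,0.013,0,-2,1],
  [0.01,0.006,0,-2,1],
  [0,0,0,0,1],
  [0,0,0,0,1],
])

```text
clock: 10.2
position: [0.6068, 0.0772, 0.1953]
ee_rot: [0.766, 0.642, 0.005, 0.02]
ft_force: [-0.9, -0.8, -1.3]
grip_width: 0.35
```

```bash
cd .;python3 plan.py 630 116.9 140 -9.5
```

```text
t 10.2 pos [606.8  77.2 195.3] jaw -10.0 toolz [ 3.4 -2.3] tilt 2.37 F [-0.9 -0.8 -1.3] grip 0.35 d [ 23.2  39.7 -55.3] turn -0.5 n 2
[0.022, 0.0069, 0.0276, np.float64(-0.3)]
[0.022, 0.007, 0.0276, np.float64(-0.3)]
```

>>> apply_moves([
  [0.02,0.006,0.012,-0.5,1],
  [0.016,0.004,0.025,0,1],
  [0,0,0.015,0,1],
  [0,0,0,0,1],
  [0,0,0,0,1],
])

```text
clock: 10.62
position: [0.624, 0.1044, 0.1419]
ee_rot: [0.767, 0.642, 0.004, 0.021]
ft_force: [0.1, 0.5, -0.9]
grip_width: 0.345
```

```bash
cd .;python3 plan.py 629 117.6 76 -9.5; python3 - <<'E'
from h import *
p,W=cloud("side"); cv2.imwrite("pics/s2.png",cv2.resize(p[120:320,190:390,::-1],None,fx=3,fy=3,interpolation=cv2.INTER_CUBIC))
E
```

```text
t 10.62 pos [624.  104.4 141.9] jaw -10.1 toolz [ 3.4 -2.7] tilt 2.51 F [ 0.1  0.5 -0.9] grip 0.345 d [  5.   13.2 -65.9] turn -0.6 n 2
[0.0076, 0.0, 0.0328, np.float64(-0.3)]
[0.0076, 0.0001, 0.0328, np.float64(-0.3)]
```

View pics/s2.png

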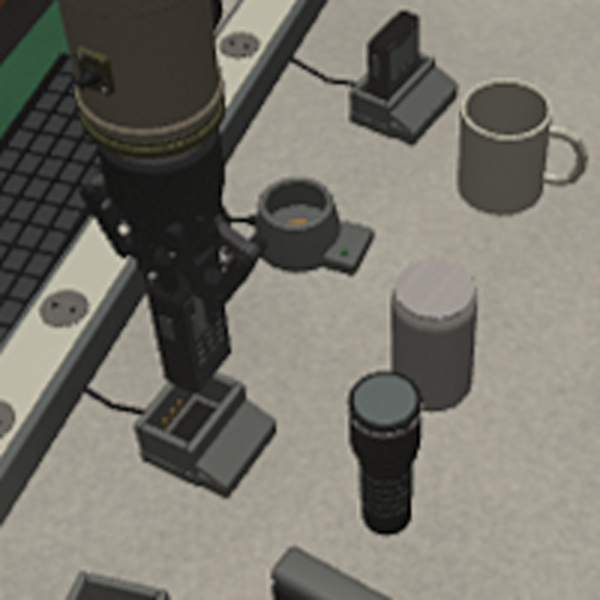

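>>> apply_moves([
  [0.008,0,0.008,-0.5,1],
  [0.006,0,0.012,0,1],
  [0,0,0,0,1],
  [0,0,0,0,1],
])

```text
clock: 11.0
position: [0.6285, 0.1158, 0.1233]
ee_rot: [0.765, 0.644, 0.005, 0.023]
ft_force: [-0.0, -0.3, -2.0]
grip_width: 0.346
```

```bash
cd .;python3 plan.py 629 117.6 76 -9.5; python3 - <<'E'
from h import *
p,W=cloud("side")
Q=W.reshape(-1,3); m=(np.hypot(*(Q[:,:2]-[.63,.117]).T)<.045)&(Q[:,2]>.062)&(Q[:,2]<.125)
Q=Q[m]; print(len(Q))
for a,b in((.062,.075),(.075,.09),(.09,.105)):
    q=Q[(Q[:,2]>a)&(Q[:,2]<b)]; c,s,t=cv2.minAreaRect((q[:,:2]*1000).astype(np.float32)); print(a,len(q),np.round(c,1),np.round(s,1),round(t,1))
E
```

```text
t 11.0 pos [628.5 115.8 123.3] jaw -9.8 toolz [ 3.9 -2.9] tilt 2.76 F [-0.  -0.3 -2. ] grip 0.346 d [  0.5   1.8 -47.3] turn -0.3 n 2
[0.0015, -0.0009, 0.0236, np.float64(-0.2)]
[0.0015, -0.0009, 0.0236, np.float64(-0.2)]
378
0.062 74 [619.6 122.6] [54.3 25.3] 48.5
0.075 94 [619.5 123.9] [52.9 24.2] 47.2
0.09 98 [618.8 123.5] [53.2 22.5] 49.7
```

```bash
cd .;cat > bot.py <<'E'
# bot.py cx cy yaw halfx halfy z0 z1: centre offset of a held block in the charger frame from its visible front and +y faces (side camera)
import sys; from h import *
cx,cy,yaw,hx,hy,z0,z1=map(float,sys.argv[1:])
p,W=cloud("side"); Q=W.reshape(-1,3)*1000; Q=Q[~np.isnan(Q[:,0])]
q=R.from_euler("z",-yaw,degrees=True).apply(Q-[cx,cy,0]); q=q[(np.abs(q[:,0])<hx+15)&(np.abs(q[:,1])<hy+15)]
for a in np.linspace(z0,z1,4)[:-1]:
    s=q[(q[:,2]>a)&(q[:,2]<a+(z1-z0)/3)]
    f=s[(s[:,1]>-hy+8)&(s[:,1]<hy-8),0]; l=s[(s[:,0]>-hx+6)&(s[:,0]<hx-4),1]
    print(round(a),len(f),"dx",np.round(np.median(f)+hx,1),len(l),"dy",np.round(np.median(l)-hy,1))
E
python3 bot.py 630 117.4 -9.5 15 25 64 110
```

```text
64 39 dx -1.1 29 dy -4.0
79 43 dx -1.2 27 dy -3.7
95 47 dx -1.8 28 dy -3.4
```

>>> apply_moves([
  [0.002,0.001,0.004,0,1],
  [0.0015,0,0.004,0,1],
  [0,0,0,0,1],
  [0,0,0,0,1],
])

```text
clock: 11.43
position: [0.631, 0.1187, 0.1153]
ee_rot: [0.765, 0.643, 0.006, 0.024]
ft_force: [-0.1, -0.4, -1.8]
grip_width: 0.342
```

```bash
cd .;python3 plan.py 629 119.6 76 -9.5;python3 bot.py 630 117.4 -9.5 15 25 56 104
```

```text
t 11.43 pos [631.  118.7 115.3] jaw -9.9 toolz [ 4.  -2.9] tilt 2.81 F [-0.1 -0.4 -1.8] grip 0.342 d [ -2.    0.9 -39.3] turn -0.4 n 1
[0.0014, -0.0038, 0.0392, np.float64(-0.4)]
56 39 dx 1.4 22 dy -0.4
72 50 dx 0.7 28 dy -0.2
88 46 dx 0.3 30 dy 0.2
```

>>> apply_moves([
  [0.001,-0.001,0.007,0,1],
  [0,-0.001,0.008,0,1],
  [0.0005,-0.001,0.008,0,1],
  [0,0,0.005,0,1],
])

```text
clock: 11.82
position: [0.6298, 0.1201, 0.0859]
ee_rot: [0.765, 0.643, 0.007, 0.024]
ft_force: [-1.1, -0.0, -2.1]
grip_width: 0.347
```

```bash
cd .;python3 plan.py 629 119.6 76 -9.5
```

```text
t 11.82 pos [629.8 120.1  85.9] jaw -9.9 toolz [ 4.2 -2.9] tilt 2.89 F [-1.1 -0.  -2.1] grip 0.347 d [-0.8 -0.5 -9.9] turn -0.4 n 1
[-0.0004, -0.0012, 0.0098, np.float64(-0.4)]
```

>>> apply_moves([
  [0,-0.0005,0.004,0,1],
  [0,0,0.003,0,1],
  [0,0,0.002,0,1],
])

```text
clock: 12.07
position: [0.6293, 0.1196, 0.0762]
ee_rot: [0.765, 0.643, 0.006, 0.024]
ft_force: [-12.2, -6.3, 38.9]
grip_width: 0.344
```

```bash
cd .;python3 plan.py 629 119.6 76 -9.5
```

```text
t 12.07 pos [629.3 119.6  76.2] jaw -9.9 toolz [ 4. -3.] tilt 2.86 F [-12.2  -6.3  38.9] grip 0.344 d [-0.3 -0.  -0.2] turn -0.4 n 1
[-0.0001, -0.0003, 0.0002, np.float64(-0.4)]
```

>>> apply_moves([
  [0,0,-0.001,0,-1],
  [0,0,0,0,-1],
  [0,0,0,0,-1],
  [0,0,0,0,-1],
  [0,0,-0.01,0,-1],
])

```text
clock: 12.48
position: [0.6289, 0.1198, 0.0869]
ee_rot: [0.765, 0.643, 0.006, 0.024]
ft_force: [0.3, 0.4, -0.4]
grip_width: 1.002
```

>>> apply_moves([
  [0,0,-0.03,0,-1],
  [0,0,-0.04,0,-1],
  [0,0,-0.04,0,-1],
  [0,0,-0.03,0,-1],
])

```text
clock: 12.82
position: [0.6197, 0.123, 0.2271]
ee_rot: [0.765, 0.643, 0.001, 0.021]
ft_force: [0.5, 0.6, 1.0]
grip_width: 1.001
```

```bash
cd .;python3 plan.py 464 135.7 240 -9.9
```

```text
t 12.82 pos [619.7 123.  227.1] jaw -9.8 toolz [ 2.8 -3.1] tilt 2.4 F [0.5 0.6 1. ] grip 1.001 d [-155.7   12.7   12.9] turn 0.1 n 4
[-0.0036, -0.0388, -0.0044, np.float64(0.0)]
[-0.0036, -0.0388, -0.0044, np.float64(0.0)]
[-0.0037, -0.0388, -0.0044, np.float64(0.0)]
[-0.0037, -0.0388, -0.0044, np.float64(0.0)]
```

>>> apply_moves([
  [-0.003,-0.03,-0.005,0,-1],
  [-0.003,-0.038,-0.005,0,-1],
  [-0.003,-0.038,0,0,-1],
  [-0.003,-0.028,0,0,-1],
  [0,-0.01,0,0,-1],
])

```text
clock: 13.23
position: [0.4754, 0.139, 0.2434]
ee_rot: [0.766, 0.643, 0.009, 0.025]
ft_force: [0.9, 0.0, 0.4]
grip_width: 0.997
```

>>> apply_moves([
  [0,-0.005,0.01,0,-1],
  [0,0,0.025,0,-1],
  [0,0,0.01,0,-1],
  [0,0,0,0,-1],
])

```text
clock: 13.57
position: [0.4701, 0.1402, 0.2017]
ee_rot: [0.764, 0.644, 0.011, 0.028]
ft_force: [0.3, 0.4, 0.4]
grip_width: 1.0
```

```bash
cd .;python3 plan.py 464 135.7 99 -9.9;python3 - <<'E'
from h import *
for c in("top","side"):
    p,W=cloud(c); print(fit(W,[.63,.117],.1,.12,.05))
    try: print(fit(W,[.464,.136],.135,.155,.04))
    except Exception as e: print(e)
E
```

```text
t 13.57 pos [470.1 140.2 201.7] jaw -9.8 toolz [ 5.3 -3. ] tilt 3.49 F [0.3 0.4 0.4] grip 1.0 d [  -6.1   -4.5 -102.7] turn 0.1 n 3
[-0.0011, -0.0037, 0.0341, np.float64(0.0)]
[-0.0011, -0.0037, 0.0341, np.float64(0.0)]
[-0.0011, -0.0037, 0.0341, np.float64(0.0)]
{'n': 280, 'c': array([629.5, 116.8]), 's': array([50.5, 32. ]), 'a': 82.4, 'mean': array([627.7, 115.8, 111.8])}
{'n': 0, 'c': array([0., 0.]), 's': array([0., 0.]), 'a': 0.0, 'mean': array([nan, nan, nan])}
{'n': 277, 'c': array([629.3, 118.9]), 's': array([51.2, 31. ]), 'a': 78.4, 'mean': array([625.7, 124.4, 111.9])}
{'n': 453, 'c': array([464.6, 136.8]), 's': array([49.5, 49.9]), 'a': 62.9, 'mean': array([463. , 139.4, 145.5])}h.py:14: RuntimeWarning: Mean of empty slice.
  return dict(n=len(Q),c=np.round(c,1),s=np.round(s,1),a=round(a,1),mean=np.round(Q.mean(0)*1000,1))
  ret = um.true_divide(
```

>>> apply_moves([
  [0,0,-0.041,0,-1],
  [0,0,-0.041,0,-1],
  [0,0,-0.041,0,-1],
  [0,0,-0.041,0,-1],
  [0,0,-0.041,0,-1],
])

```text
clock: 14.08
position: [0.4574, 0.1449, 0.4081]
ee_rot: [0.764, 0.644, 0.007, 0.025]
ft_force: [0.6, 0.7, 1.2]
grip_width: 0.998
```

```bash
cd .;python3 plan.py 464.3 136.2 200 -9.9
```

```text
t 14.08 pos [457.4 144.9 408.1] jaw -9.7 toolz [ 4.2 -2.9] tilt 2.92 F [0.6 0.7 1.2] grip 0.998 d [   6.9   -8.7 -208.1] turn 0.2 n 6
[-0.0005, -0.0002, 0.0347, np.float64(0.0)]
[-0.0005, -0.0002, 0.0347, np.float64(0.0)]
[-0.0005, -0.0002, 0.0347, np.float64(0.0)]
[-0.0005, -0.0002, 0.0347, np.float64(0.0)]
[-0.0005, -0.0002, 0.0347, np.float64(0.0)]
[-0.0005, -0.0002, 0.0347, np.float64(0.0)]
```

>>> apply_moves([
  [0,0,0.02,0,-1],
  [0,0,0.02,0,-1],
  [0,0,0.02,0,-1],
  [0,0,0.02,0,-1],
  [0,0,0.02,0,-1],
])

```text
clock: 14.5
position: [0.4694, 0.1469, 0.3279]
ee_rot: [0.764, 0.645, 0.021, 0.031]
ft_force: [0.2, 1.1, -0.6]
grip_width: 1.001
```

```bash
cd .;python3 plan.py 464.3 136.2 200 -9.9
```

```text
t 14.5 pos [469.4 146.9 327.9] jaw -9.6 toolz [ 7.3 -2. ] tilt 4.31 F [ 0.2  1.1 -0.6] grip 1.001 d [  -5.1  -10.7 -127.9] turn 0.3 n 4
[-0.0026, -0.0032, 0.0318, np.float64(0.1)]
[-0.0026, -0.0032, 0.0318, np.float64(0.1)]
[-0.0026, -0.0032, 0.0318, np.float64(0.1)]
[-0.0026, -0.0032, 0.0318, np.float64(0.1)]
```

>>> apply_moves([
  [0,0,0.03,0,-1],
  [0,0,0.041,0,-1],
  [0,0,0.03,0,-1],
  [0,0,-0.03,0,-1],
  [0,0,-0.041,0,-1],
])

```text
clock: 14.92
position: [0.4687, 0.1441, 0.2883]
ee_rot: [0.764, 0.645, 0.016, 0.027]
ft_force: [1.7, 0.3, 1.7]
grip_width: 0.996
```

```bash
cd .;python3 plan.py 464.3 136.2 200 -9.9
```

```text
t 14.92 pos [468.7 144.1 288.3] jaw -9.7 toolz [ 5.8 -2.1] tilt 3.55 F [1.7 0.3 1.7] grip 0.996 d [ -4.4  -7.9 -88.3] turn 0.2 n 3
[-0.0025, -0.0028, 0.0293, np.float64(0.1)]
[-0.0025, -0.0028, 0.0293, np.float64(0.1)]
[-0.0025, -0.0028, 0.0293, np.float64(0.1)]
```

>>> apply_moves([
  [0,0,-0.02,0,-1],
  [0,0,-0.01,0,-1],
  [0,0,0,0,-1],
  [0,0,0,0,-1],
])

```text
clock: 15.25
position: [0.469, 0.1463, 0.3291]
ee_rot: [0.764, 0.645, 0.02, 0.028]
ft_force: [0.3, 0.7, 0.4]
grip_width: 1.004
```

```bash
cd .;python3 plan.py 464.3 136.2 200 -9.9
```

```text
t 15.25 pos [469.  146.3 329.1] jaw -9.6 toolz [ 6.7 -1.7] tilt 3.98 F [0.3 0.7 0.4] grip 1.004 d [  -4.7  -10.1 -129.1] turn 0.3 n 4
[-0.0025, -0.003, 0.0322, np.float64(0.1)]
[-0.0025, -0.003, 0.0322, np.float64(0.1)]
[-0.0025, -0.003, 0.0322, np.float64(0.1)]
[-0.0025, -0.003, 0.0322, np.float64(0.1)]
```

>>> apply_moves([
  [0,0,0.01,0,-1],
  [-0.003,-0.003,0.02,0,-1],
  [-0.003,-0.003,0.03,0,-1],
  [-0.002,-0.003,0.035,0,-1],
  [-0.002,-0.003,0.03,0,-1],
])

```text
clock: 15.67
position: [0.4665, 0.1375, 0.2007]
ee_rot: [0.763, 0.645, 0.024, 0.03]
ft_force: [0.5, -0.1, -0.5]
grip_width: 1.003
```

```bash
cd .;python3 plan.py 464.3 136.2 101 -9.9
```

```text
t 15.67 pos [466.5 137.5 200.7] jaw -9.6 toolz [ 7.6 -1.4] tilt 4.42 F [ 0.5 -0.1 -0.5] grip 1.003 d [ -2.2  -1.3 -99.7] turn 0.3 n 3
[-0.0005, -0.0032, 0.0331, np.float64(0.1)]
[-0.0005, -0.0032, 0.0331, np.float64(0.1)]
[-0.0005, -0.0032, 0.0331, np.float64(0.1)]
```

>>> apply_moves([
  [0,-0.002,0.02,0,-1],
  [0,-0.003,0.03,0,-1],
  [0,-0.002,0.025,0,-1],
  [0,-0.001,0.01,0,-1],
  [0,0,0,0,-1],
])

```text
clock: 16.08
position: [0.4553, 0.1343, 0.0975]
ee_rot: [0.763, 0.646, 0.017, 0.025]
ft_force: [-0.4, -1.1, -0.3]
grip_width: 1.001
```

```bash
cd .;python3 plan.py 466 136.2 100 -9.9
```

```text
t 16.08 pos [455.3 134.3  97.5] jaw -9.5 toolz [ 5.8 -1.6] tilt 3.46 F [-0.4 -1.1 -0.3] grip 1.001 d [10.7  1.9  2.5] turn 0.4 n 1
[0.0037, 0.0103, -0.0019, np.float64(0.4)]
```

>>> apply_moves([
  [0.001,0.004,0,0,-1],
  [0.001,0.004,0,0,-1],
  [0,0.001,0,0,-1],
  [0,0,0,0,-1],
])

```text
clock: 16.42
position: [0.4647, 0.1347, 0.0974]
ee_rot: [0.763, 0.646, 0.016, 0.024]
ft_force: [0.5, -0.1, -0.8]
grip_width: 1.0
```

```bash
cd .;python3 plan.py 466 136.2 100 -9.9
```

```text
t 16.42 pos [464.7 134.7  97.4] jaw -9.5 toolz [ 5.6 -1.6] tilt 3.35 F [ 0.5 -0.1 -0.8] grip 1.0 d [1.3 1.5 2.6] turn 0.4 n 1
[0.0017, 0.0012, -0.0025, np.float64(0.4)]
```

>>> apply_moves([
  [0.001,0.001,0,0,1],
  [0,0,0,0,1],
  [0,0,0,0,1],
  [0,0,0,0,1],
  [0,0,0,0,1],
], squeeze=50)

```text
clock: 16.83
position: [0.4671, 0.1363, 0.0999]
ee_rot: [0.763, 0.646, 0.018, 0.025]
ft_force: [0.7, -0.3, -3.0]
grip_width: 0.581
```

```bash
cd .;python3 plan.py 466 136.2 100 -9.9
```

```text
t 16.83 pos [467.1 136.3  99.9] jaw -9.5 toolz [ 5.9 -1.6] tilt 3.51 F [ 0.7 -0.3 -3. ] grip 0.581 d [-1.1 -0.1  0.1] turn 0.4 n 1
[-0.0002, -0.0011, -0.0002, np.float64(0.4)]
```

>>> apply_moves([
  [0,0,-0.015,0,1],
  [0,0,-0.035,0,1],
  [0,0,-0.038,0,1],
  [0,0,-0.03,0,1],
  [0,0,-0.01,0,1],
])

```text
clock: 17.25
position: [0.4556, 0.1372, 0.2278]
ee_rot: [0.763, 0.646, 0.013, 0.022]
ft_force: [0.8, 0.8, -1.5]
grip_width: 0.581
```

```bash
cd .;python3 plan.py 633 -112 235 -9.5
```

```text
t 17.25 pos [455.6 137.2 227.8] jaw -9.4 toolz [ 4.9 -1.7] tilt 2.98 F [ 0.8  0.8 -1.5] grip 0.581 d [ 177.4 -249.2    7.2] turn 0.1 n 8
[-0.0271, 0.027, 0.0007, np.float64(0.0)]
[-0.0271, 0.027, 0.0007, np.float64(0.0)]
[-0.0271, 0.027, 0.0007, np.float64(0.0)]
[-0.0271, 0.027, 0.0007, np.float64(0.0)]
[-0.0271, 0.027, 0.0007, np.float64(0.0)]
[-0.0271, 0.027, 0.0007, np.float64(0.0)]
[-0.0271, 0.027, 0.0007, np.float64(0.0)]
[-0.0271, 0.027, 0.0007, np.float64(0.0)]
```

>>> apply_moves([
  [-0.015,0.018,0,0,1],
  [-0.025,0.027,0,0,1],
  [-0.028,0.028,0,0,1],
  [-0.028,0.028,0,0,1],
  [-0.028,0.027,0,0,1],
])

```text
clock: 17.67
position: [0.5632, -0.0015, 0.2381]
ee_rot: [0.757, 0.652, 0.016, 0.025]
ft_force: [0.6, 0.6, -2.2]
grip_width: 0.582
```

>>> apply_moves([
  [-0.028,0.027,0,0,1],
  [-0.026,0.026,0,0,1],
  [-0.018,0.018,0,0,1],
  [-0.008,0.008,0,0,1],
  [0,0,0,0,1],
])

```text
clock: 18.08
position: [0.6329, -0.109, 0.2348]
ee_rot: [0.761, 0.648, 0.011, 0.024]
ft_force: [-0.7, -0.3, -2.1]
grip_width: 0.579
```

```bash
cd .;python3 plan.py 633 -112 170 -9.5
```

```text
t 18.08 pos [ 632.9 -109.   234.8] jaw -9.2 toolz [ 4.8 -2.2] tilt 3.06 F [-0.7 -0.3 -2.1] grip 0.579 d [  0.1  -3.  -64.8] turn 0.3 n 2
[-0.001, -0.0014, 0.0324, np.float64(0.2)]
[-0.001, -0.0013, 0.0324, np.float64(0.2)]
```

>>> apply_moves([
  [-0.001,-0.001,0.012,0,1],
  [0,-0.001,0.022,0,1],
  [0,-0.001,0.02,0,1],
  [0,0,0.008,0,1],
  [0,0,0,0,1],
])

```text
clock: 18.5
position: [0.6296, -0.1076, 0.1639]
ee_rot: [0.761, 0.649, 0.01, 0.022]
ft_force: [0.4, 0.4, -2.6]
grip_width: 0.586
```

```bash
cd .;python3 plan.py 633 -112 111 -9.5; python3 - <<'E'
from h import *
p,W=cloud("side"); cv2.imwrite("pics/s3.png",cv2.resize(p[60:260,200:400,::-1],None,fx=3,fy=3,interpolation=cv2.INTER_CUBIC))
Q=W.reshape(-1,3)*1000
# barrel: fit circle r=19 to visible surface points per height slice
from scipy.optimize import least_squares
for a in(80,95,110,125,140):
    q=Q[(np.hypot(*(Q[:,:2]-[633,-112]).T)<35)&(Q[:,2]>a)&(Q[:,2]<a+15)]
    if len(q)>8:
        s=least_squares(lambda c:np.hypot(q[:,0]-c[0],q[:,1]-c[1])-19,[633,-112],loss="soft_l1"); print(a,len(q),s.x.round(1),np.abs(s.fun).mean().round(2))
E
```

```text
t 18.5 pos [ 629.6 -107.6  163.9] jaw -9.1 toolz [ 4.3 -2. ] tilt 2.75 F [ 0.4  0.4 -2.6] grip 0.586 d [  3.4  -4.4 -52.9] turn 0.4 n 2
[-0.0016, 0.0008, 0.0265, np.float64(0.2)]
[-0.0016, 0.0008, 0.0265, np.float64(0.2)]
80 63 [ 626.5 -108.6] 1.05
95 79 [ 627.3 -108.6] 0.89
110 65 [ 627.3 -108.5] 1.02
125 84 [ 628.  -108.2] 0.99
140 66 [ 627.8 -108.3] 1.04
```

View pics/s3.png

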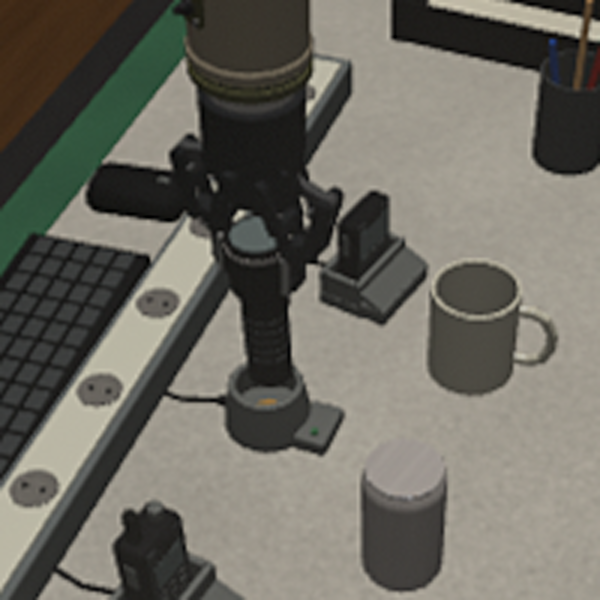

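>>> apply_moves([
  [-0.001,0.003,0.003,0,1],
  [0,0.003,0.005,0,1],
  [0,0,0,0,1],
  [0,0,0,0,1],
])

```text
clock: 18.88
position: [0.6376, -0.1082, 0.1593]
ee_rot: [0.76, 0.65, 0.011, 0.023]
ft_force: [-0.1, -0.1, -2.9]
grip_width: 0.579
```

```bash
cd .;python3 plan.py 636 -110.5 111 -9.5; cat > torch.py <<'E'
from h import *
from scipy.optimize import least_squares
p,W=cloud("side"); Q=W.reshape(-1,3)*1000
for a in(68,83,98,113):
    q=Q[(np.hypot(*(Q[:,:2]-[633,-112]).T)<35)&(Q[:,2]>a)&(Q[:,2]<a+15)]
    if len(q)>8:
        s=least_squares(lambda c:np.hypot(q[:,0]-c[0],q[:,1]-c[1])-19,[633,-112],loss="soft_l1"); print(a,len(q),s.x.round(1),np.abs(s.fun).mean().round(2))
E
python3 torch.py
```

```text
t 18.88 pos [ 637.6 -108.2  159.3] jaw -8.9 toolz [ 4.8 -2.1] tilt 2.99 F [-0.1 -0.1 -2.9] grip 0.579 d [ -1.6  -2.3 -48.3] turn 0.6 n 2
[-0.001, -0.0018, 0.0241, np.float64(0.3)]
[-0.001, -0.0018, 0.0241, np.float64(0.3)]
68 61 [ 635.5 -109.4] 0.92
83 70 [ 635.7 -109. ] 0.95
98 71 [ 635.7 -109.2] 1.07
113 76 [ 635.9 -109.2] 0.88
```

>>> apply_moves([
  [-0.001,-0.0015,0.007,0,1],
  [-0.001,-0.0015,0.009,0,1],
  [0,-0.001,0.009,0,1],
  [0,0,0.007,0,1],
  [0,0,0.002,0,1],
])

```text
clock: 19.35
position: [0.6353, -0.1107, 0.1232]
ee_rot: [0.76, 0.649, 0.012, 0.024]
ft_force: [-0.6, -0.2, -3.2]
grip_width: 0.585
```

```bash
cd .;python3 plan.py 635.5 -110.5 111 -9.5;python3 torch.py
```

```text
t 19.35 pos [ 635.3 -110.7  123.2] jaw -9.0 toolz [ 5.  -2.1] tilt 3.13 F [-0.6 -0.2 -3.2] grip 0.585 d [  0.2   0.2 -12.2] turn 0.5 n 1
[0.0004, -0.0005, 0.0122, np.float64(0.5)]
68 67 [ 633.5 -111.7] 0.95
83 69 [ 633.7 -111.5] 0.96
98 70 [ 633.7 -112.2] 0.75
113 47 [ 632.8 -106.5] 1.57
```

Centred. Down to the floor.

>>> apply_moves([
  [0,-0.0005,0.005,0,1],
  [0,0,0.004,0,1],
  [0,0,0.002,0,1],
])

```text
clock: 19.65
position: [0.6354, -0.1109, 0.1115]
ee_rot: [0.76, 0.649, 0.012, 0.024]
ft_force: [-9.7, 0.2, 23.2]
grip_width: 0.585
```

```bash
cd .;python3 plan.py 635.5 -110.5 111 -9.5
```

```text
t 19.65 pos [ 635.4 -110.9  111.5] jaw -9.0 toolz [ 5.  -2.1] tilt 3.11 F [-9.7  0.2 23.2] grip 0.585 d [ 0.1  0.4 -0.5] turn 0.5 n 1
[0.0004, 0.0, 0.0005, np.float64(0.5)]
```

>>> apply_moves([
  [0,0,-0.0005,0,-1],
  [0,0,0,0,-1],
  [0,0,0,0,-1],
  [0,0,-0.005,0,-1],
  [0,0,-0.02,0,-1],
])

```text
clock: 20.07
position: [0.6335, -0.1102, 0.1355]
ee_rot: [0.76, 0.649, 0.011, 0.023]
ft_force: [-0.2, 0.6, -0.1]
grip_width: 1.001
```

>>> apply_moves([
  [0,0,-0.035,0,-1],
  [0,0,-0.04,0,-1],
  [0,0,-0.03,0,-1],
  [0,0,-0.01,0,-1],
])

```text
clock: 20.4
position: [0.6273, -0.1072, 0.2576]
ee_rot: [0.76, 0.65, 0.012, 0.023]
ft_force: [1.6, 0.3, 1.1]
grip_width: 0.997
```

```bash
cd .;python3 plan.py 430 332 240 -16.5
```

```text
t 20.4 pos [ 627.3 -107.2  257.6] jaw -8.9 toolz [ 4.8 -2. ] tilt 2.99 F [1.6 0.3 1.1] grip 0.997 d [-197.3  439.2  -17.6] turn 7.6 n 12
[0.0336, -0.022, -0.0001, np.float64(0.6)]
[0.0334, -0.0223, -0.0001, np.float64(0.6)]
[0.0331, -0.0227, -0.0001, np.float64(0.6)]
[0.0329, -0.0231, -0.0001, np.float64(0.6)]
[0.0326, -0.0234, -0.0001, np.float64(0.6)]
[0.0324, -0.0238, -0.0001, np.float64(0.6)]
[0.0321, -0.0241, -0.0001, np.float64(0.6)]
[0.0318, -0.0245, -0.0002, np.float64(0.6)]
[0.0315, -0.0248, -0.0002, np.float64(0.6)]
[0.0313, -0.0252, -0.0002, np.float64(0.6)]
[0.031, -0.0255, -0.0002, np.float64(0.6)]
[0.0307, -0.0259, -0.0002, np.float64(0.6)]
```

>>> apply_moves([
  [0.02,-0.013,0,0.6,-1],
  [0.033,-0.022,0,0.6,-1],
  [0.033,-0.023,0,0.6,-1],
  [0.033,-0.023,0,0.6,-1],
  [0.0325,-0.0235,0,0.6,-1],
])

```text
clock: 20.82
position: [0.5547, 0.0555, 0.2557]
ee_rot: [0.782, 0.622, 0.016, 0.029]
ft_force: [0.4, 0.8, 0.6]
grip_width: 1.0
```

>>> apply_moves([
  [0.032,-0.024,0,0.6,-1],
  [0.032,-0.024,0,0.6,-1],
  [0.032,-0.0245,0,0.6,-1],
  [0.031,-0.025,0,0.6,-1],
  [0.031,-0.025,0,0.6,-1],
])

```text
clock: 21.23
position: [0.4701, 0.246, 0.2476]
ee_rot: [0.799, 0.6, 0.018, 0.03]
ft_force: [1.3, 0.2, 0.1]
grip_width: 0.995
```

```bash
cd .;python3 plan.py 432 331.5 230 -16.5
```

```text
t 21.23 pos [470.1 246.  247.6] jaw -16.2 toolz [ 6.6 -2.7] tilt 4.06 F [1.3 0.2 0.1] grip 0.995 d [-38.1  85.5 -17.6] turn 0.3 n 3
[0.0238, -0.0205, 0.0043, np.float64(0.1)]
[0.0238, -0.0206, 0.0043, np.float64(0.1)]
[0.0238, -0.0206, 0.0043, np.float64(0.1)]
```

>>> apply_moves([
  [0.024,-0.02,0,0,-1],
  [0.018,-0.015,0,0,-1],
  [0.009,-0.008,0,0,-1],
  [0,0,0,0,-1],
  [0,0,0,0,-1],
])

```text
clock: 21.65
position: [0.4344, 0.3199, 0.2456]
ee_rot: [0.795, 0.606, 0.021, 0.029]
ft_force: [0.3, 0.3, -0.5]
grip_width: 1.0
```

```bash
cd .;python3 plan.py 432 331.5 150 -16.5; python3 - <<'E'
from h import *
p,W=cloud("top"); print(fit(W,[.633,-.112],.14,.17,.05))
p,W=cloud("side"); print(fit(W,[.633,-.112],.14,.17,.05),fit(W,[.430,.332],.1,.13,.05))
E
```

```text
t 21.65 pos [434.4 319.9 245.6] jaw -15.4 toolz [ 6.8 -2.2] tilt 4.11 F [ 0.3  0.3 -0.5] grip 1.0 d [ -2.4  11.6 -95.6] turn 1.1 n 3
[0.0036, -0.0041, 0.0317, np.float64(0.4)]
[0.0036, -0.0041, 0.0317, np.float64(0.4)]
[0.0036, -0.0041, 0.0317, np.float64(0.4)]
{'n': 492, 'c': array([ 631.6, -111.7]), 's': array([49.8, 49.4]), 'a': 89.6, 'mean': array([ 630.8, -111.2,  155.6])}
{'n': 0, 'c': array([0., 0.]), 's': array([0., 0.]), 'a': 0.0, 'mean': array([nan, nan, nan])} {'n': 757, 'c': array([429.7, 332.7]), 's': array([65.5, 43.3]), 'a': 73.8, 'mean': array([426.4, 338.2, 118.5])}h.py:14: RuntimeWarning: Mean of empty slice.
  return dict(n=len(Q),c=np.round(c,1),s=np.round(s,1),a=round(a,1),mean=np.round(Q.mean(0)*1000,1))
  ret = um.true_divide(
```

>>> apply_moves([
  [0.004,-0.003,0.012,0.5,-1],
  [0.005,-0.004,0.025,0.5,-1],
  [0.002,-0.003,0.03,0,-1],
  [0,0,0.015,0,-1],
  [0,0,0,0,-1],
])

```text
clock: 22.17
position: [0.4412, 0.3234, 0.162]
ee_rot: [0.805, 0.592, 0.023, 0.031]
ft_force: [-0.6, 0.0, 0.9]
grip_width: 1.003
```

```bash
cd .;python3 plan.py 431.6 331.6 91 -16.5
```

```text
t 22.17 pos [441.2 323.4 162. ] jaw -17.3 toolz [ 7.4 -2.4] tilt 4.45 F [-0.6  0.   0.9] grip 1.003 d [ -9.6   8.2 -71. ] turn -0.8 n 2
[0.0025, -0.0085, 0.0349, np.float64(-0.4)]
[0.0026, -0.0085, 0.0349, np.float64(-0.4)]
```

>>> apply_moves([
  [0.003,-0.006,0.004,-0.5,-1],
  [0.003,-0.006,0.004,0,-1],
  [0,0,0,0,-1],
  [0,0,0,0,-1],
])

```text
clock: 22.5
position: [0.4339, 0.3307, 0.1544]
ee_rot: [0.804, 0.594, 0.023, 0.032]
ft_force: [0.6, -0.0, -0.5]
grip_width: 1.004
```

```bash
cd .;python3 plan.py 431.6 331.6 91 -16.5
```

```text
t 22.5 pos [433.9 330.7 154.4] jaw -17.1 toolz [ 7.5 -2.4] tilt 4.54 F [ 0.6 -0.  -0.5] grip 1.004 d [ -2.3   0.9 -63.4] turn -0.6 n 2
[0.0001, -0.0037, 0.0315, np.float64(-0.3)]
[0.0001, -0.0037, 0.0315, np.float64(-0.3)]
```

>>> apply_moves([
  [0,-0.002,0.01,-0.3,-1],
  [0,-0.002,0.018,-0.3,-1],
  [0,-0.002,0.018,0,-1],
  [0,-0.001,0.008,0,-1],
  [0,0,0,0,-1],
])

```text
clock: 22.92
position: [0.433, 0.3331, 0.1003]
ee_rot: [0.8, 0.598, 0.027, 0.033]
ft_force: [-0.7, -1.6, 0.2]
grip_width: 1.0
```

```bash
cd .;python3 plan.py 431.6 331.6 91 -16.5
```

```text
t 22.92 pos [433.  333.1 100.3] jaw -16.4 toolz [ 8.2 -2.1] tilt 4.84 F [-0.7 -1.6  0.2] grip 1.0 d [-1.4 -1.5 -9.3] turn 0.1 n 1
[-0.0018, -0.0017, 0.0092, np.float64(0.1)]
```

>>> apply_moves([
  [-0.001,-0.002,0.006,0,-1],
  [0,0,0.003,0,-1],
  [0,0,0,0,1],
  [0,0,0,0,1],
  [0,0,0,0,1],
], squeeze=65)

```text
clock: 23.33
position: [0.4322, 0.3332, 0.0923]
ee_rot: [0.8, 0.598, 0.028, 0.033]
ft_force: [0.9, -0.1, -0.5]
grip_width: 0.603
```

>>> apply_moves([
  [0,0,0,0,1],
  [0,0,0,0,1],
  [0,0,0,0,1],
])

```text
clock: 23.58
position: [0.4319, 0.3336, 0.0932]
ee_rot: [0.8, 0.598, 0.028, 0.033]
ft_force: [-1.7, -0.4, -3.5]
grip_width: 0.488
```

```bash
cd .;python3 plan.py 431.6 331.6 91 -16.5; python3 bot.py 430 332.7 -16.5 21 32 15 90
```

```text
t 23.58 pos [431.9 333.6  93.2] jaw -16.4 toolz [ 8.4 -1.9] tilt 4.92 F [-1.7 -0.4 -3.5] grip 0.488 d [-0.3 -2.  -2.2] turn 0.1 n 1
[-0.0021, 0.0001, 0.0022, np.float64(0.1)]
15 77 dx 0.3 55 dy -0.4
40 72 dx 0.2 58 dy -0.3
65 39 dx -0.1 68 dy -0.1
```

>>> apply_moves([
  [0,0,-0.015,0,1],
  [0,0,-0.03,0,1],
  [0,0,-0.025,0,1],
  [0,0,-0.01,0,1],
])

```text
clock: 23.97
position: [0.423, 0.3324, 0.1708]
ee_rot: [0.8, 0.599, 0.023, 0.032]
ft_force: [0.1, 0.2, -3.9]
grip_width: 0.483
```

```bash
cd .;python3 plan.py 607 315 178 4.5
```

```text
t 23.97 pos [423.  332.4 170.8] jaw -16.4 toolz [ 7.5 -2.4] tilt 4.54 F [ 0.1  0.2 -3.9] grip 0.483 d [184.  -17.4   7.2] turn -20.9 n 5
[0.007, 0.0363, 0.0014, np.float64(-4.2)]
[0.0044, 0.0367, 0.0015, np.float64(-4.2)]
[0.0017, 0.0369, 0.0015, np.float64(-4.2)]
[-0.001, 0.037, 0.0015, np.float64(-4.2)]
[-0.0037, 0.0368, 0.0015, np.float64(-4.2)]
```

>>> apply_moves([
  [0.004,0.02,0,-3,1],
  [0.005,0.033,0,-4,1],
  [0.003,0.036,0.001,-4.2,1],
  [0,0.034,0.001,-4.2,1],
  [-0.002,0.025,0.001,-4,1],
])

```text
clock: 24.38
position: [0.572, 0.3221, 0.1813]
ee_rot: [0.681, 0.731, 0.018, 0.038]
ft_force: [-1.0, -0.1, -4.2]
grip_width: 0.488
```

>>> apply_moves([
  [-0.002,0.013,0,-1,1],
  [0,0.004,0,0,1],
  [0,0,0,0,1],
  [0,0,0,0,1],
])

```text
clock: 24.72
position: [0.5947, 0.3168, 0.1768]
ee_rot: [0.676, 0.736, 0.015, 0.038]
ft_force: [-0.1, -0.7, -4.4]
grip_width: 0.49
```

```bash
cd .;python3 plan.py 607 315 150 4.5; python3 bot.py 604.9 315.9 4.5 21 32 78 150
```

```text
t 24.72 pos [594.7 316.8 176.8] jaw 5.0 toolz [ 7.6 -2.9] tilt 4.65 F [-0.1 -0.7 -4.4] grip 0.49 d [ 12.3  -1.8 -26.8] turn 0.5 n 1
[-0.0019, 0.0101, 0.0277, np.float64(0.5)]
78 56 dx -12.3 35 dy -3.7
102 105 dx -12.5 52 dy -2.8
126 115 dx -12.4 61 dy -1.8
```

>>> apply_moves([
  [0.0015,0.004,0.008,0.5,1],
  [0.002,0.004,0.01,0,1],
  [0,0.001,0.008,0,1],
  [0,0,0,0,1],
  [0,0,0,0,1],
])

```text
clock: 25.18
position: [0.6023, 0.3226, 0.1486]
ee_rot: [0.678, 0.734, 0.015, 0.038]
ft_force: [-0.4, -0.9, -4.0]
grip_width: 0.487
```

```bash
cd .;python3 plan.py 607 315 105 4.5; python3 bot.py 604.9 315.9 4.5 21 32 55 130;python3 - <<'E'
from h import *
p,W=cloud("side"); cv2.imwrite("pics/s4.png",cv2.resize(p[200:400,150:350,::-1],None,fx=3,fy=3,interpolation=cv2.INTER_CUBIC))
E
```

```text
t 25.18 pos [602.3 322.6 148.6] jaw 4.6 toolz [ 7.5 -3. ] tilt 4.64 F [-0.4 -0.9 -4. ] grip 0.487 d [  4.7  -7.6 -43.6] turn 0.1 n 2
[-0.0032, 0.0004, 0.022, np.float64(0.1)]
[-0.0032, 0.0004, 0.022, np.float64(0.1)]
55 72 dx -4.4 59 dy 1.7
80 111 dx -4.5 71 dy 2.8
105 101 dx -4.4 75 dy 3.7
```

View pics/s4.png

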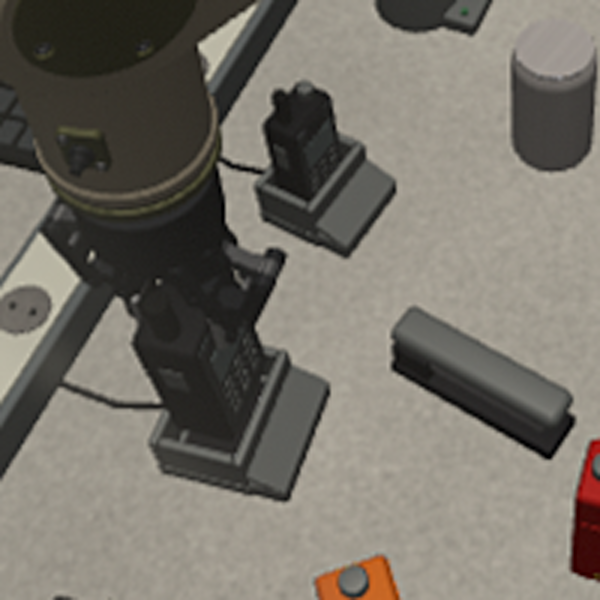

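>>> apply_moves([
  [0,0.002,0,0,1],
  [0,0.0015,0,0,1],
  [0,0,0,0,1],
  [0,0,0,0,1],
])

```text
clock: 25.62
position: [0.6066, 0.323, 0.1506]
ee_rot: [0.678, 0.734, 0.016, 0.038]
ft_force: [0.3, 0.5, -3.7]
grip_width: 0.485
```

```bash
cd .;python3 plan.py 607 315 105 4.5; python3 bot.py 604.9 315.9 4.5 21 32 55 130
```

```text
t 25.62 pos [606.6 323.  150.6] jaw 4.6 toolz [ 7.7 -2.9] tilt 4.73 F [ 0.3  0.5 -3.7] grip 0.485 d [  0.4  -8.  -45.6] turn 0.1 n 2
[-0.0032, -0.0018, 0.0229, np.float64(0.1)]
[-0.0032, -0.0018, 0.0229, np.float64(0.1)]
55 69 dx 0.2 57 dy 1.8
80 107 dx -0.1 81 dy 2.8
105 105 dx 0.0 78 dy 3.6
```

>>> apply_moves([
  [0,-0.0005,0.006,0,1],
  [0,-0.001,0.009,0,1],
  [0,-0.0005,0.009,0,1],
  [0,-0.0005,0.007,0,1],
  [0,0,0.002,0,1],
])

```text
clock: 26.08
position: [0.6067, 0.3217, 0.1145]
ee_rot: [0.678, 0.734, 0.016, 0.038]
ft_force: [0.4, 0.2, -5.2]
grip_width: 0.486
```

```bash
cd .;python3 plan.py 606.5 321.5 105 4.5; python3 bot.py 604.9 315.9 4.5 21 32 55 115
```

```text
t 26.08 pos [606.7 321.7 114.5] jaw 4.6 toolz [ 7.8 -2.9] tilt 4.76 F [ 0.4  0.2 -5.2] grip 0.486 d [-0.2 -0.2 -9.5] turn 0.1 n 1
[0.0002, -0.001, 0.0095, np.float64(0.1)]
55 83 dx 0.0 57 dy 1.9
75 71 dx 0.0 59 dy 2.6
95 36 dx -0.1 63 dy 3.8
```

>>> apply_moves([
  [0,-0.0005,0.004,0,1],
  [0,0,0.003,0,1],
  [0,0,0.002,0,1],
])

```text
clock: 26.38
position: [0.6074, 0.3212, 0.1059]
ee_rot: [0.678, 0.734, 0.016, 0.039]
ft_force: [-7.8, -6.9, 21.0]
grip_width: 0.484
```

```bash
cd .;python3 plan.py 606.5 321.5 105 4.5; python3 bot.py 604.9 315.9 4.5 21 32 55 110
```

```text
t 26.38 pos [607.4 321.2 105.9] jaw 4.6 toolz [ 7.8 -2.9] tilt 4.8 F [-7.8 -6.9 21. ] grip 0.484 d [-0.9  0.3 -0.9] turn 0.1 n 1
[0.0004, -0.0009, 0.0008, np.float64(0.1)]
55 73 dx 0.4 50 dy 1.5
73 53 dx 0.4 56 dy 2.3
92 28 dx 0.3 60 dy 3.3
```

>>> apply_moves([
  [0,0,0.0015,0,1],
  [0,0,0,0,-1],
  [0,0,0,0,-1],
  [0,0,0,0,-1],
  [0,0,0,0,-1],
])

```text
clock: 26.85
position: [0.609, 0.3226, 0.1089]
ee_rot: [0.678, 0.734, 0.019, 0.04]
ft_force: [-0.6, -1.0, -0.1]
grip_width: 0.995
```

```bash
cd .;python3 plan.py 606.5 321.5 105 4.5; python3 bot.py 604.9 315.9 4.5 21 32 55 110
```

```text
t 26.85 pos [609.  322.6 108.9] jaw 4.6 toolz [ 8.4 -2.7] tilt 5.04 F [-0.6 -1.  -0.1] grip 0.995 d [-2.5 -1.1 -3.9] turn 0.1 n 1
[-0.0008, -0.0029, 0.0037, np.float64(0.1)]
55 58 dx 0.9 60 dy -0.2
73 49 dx 0.8 59 dy -0.2
92 63 dx 0.5 67 dy 0.2
```

Level now. Back off upward and check everything.

>>> apply_moves([
  [0,0,-0.015,0,-1],
  [0,0,-0.035,0,-1],
  [0,0,-0.04,0,-1],
  [0,0,-0.035,0,-1],
  [0,0,-0.02,0,-1],
])

```text
clock: 27.32
position: [0.5941, 0.3249, 0.2564]
ee_rot: [0.678, 0.734, 0.014, 0.038]
ft_force: [-0.5, -0.0, 0.2]
grip_width: 0.999
```

>>> apply_moves([
  [0,-0.035,-0.01,0,-1],
  [0,-0.04,0,0,-1],
  [0,-0.04,0,0,-1],
  [0,-0.035,0,0,-1],
  [0,-0.015,0,0,-1],
])

```text
clock: 27.73
position: [0.4269, 0.3152, 0.2646]
ee_rot: [0.679, 0.733, 0.022, 0.039]
ft_force: [-0.2, 0.9, 0.9]
grip_width: 0.998
```

>>> apply_moves([
  [0,0,0,0,-1],
  [0,0,0,0,-1],
  [0,0,0,0,-1],
  [0,0,0,0,-1],
])

```text
clock: 28.07
position: [0.4246, 0.3165, 0.269]
ee_rot: [0.677, 0.734, 0.024, 0.042]
ft_force: [0.0, -0.6, 0.3]
grip_width: 1.0
```

```bash
python3 - <<'E' 2>/dev/null
from h import *
T=dict(big_radio=((.605,.315),.118,.14),small_radio=((.63,.117),.1,.118),pager=((.615,-.314),.08,.1),torch=((.633,-.112),.14,.17),can=((.472,.003),.1,.125),mug=((.492,-.244),.08,.1))
for c in("top","side"):
    p,W=cloud(c); cv2.imwrite(f"pics/{c}9.png",p[:,:,::-1])
    for k,(xy,a,b) in T.items(): print(c,k,fit(W,xy,a,b,.065 if k in("can","mug") else .05))
E
python3 plan.py 500 320 250 4
```

```text
top big_radio {'n': 531, 'c': array([605.9, 314.5]), 's': array([45.3, 63.3]), 'a': 4.3, 'mean': array([603.9, 311.9, 130. ])}
top small_radio {'n': 277, 'c': array([630.1, 116.9]), 's': array([49.9, 31.7]), 'a': 80.0, 'mean': array([627.5, 116.1, 111.5])}
top pager {'n': 312, 'c': array([ 613.9, -317.3]), 's': array([61.8, 25. ]), 'a': 77.7, 'mean': array([ 613.1, -316.4,   88.3])}
top torch {'n': 492, 'c': array([ 631.8, -111.5]), 's': array([49.3, 48.1]), 'a': 89.7, 'mean': array([ 630.7, -111.2,  155.7])}
top can {'n': 717, 'c': array([471.8,   2. ]), 's': array([63.7, 61.9]), 'a': 89.2, 'mean': array([470.9,   1.6, 112.6])}
top mug {'n': 290, 'c': array([ 483.1, -240.3]), 's': array([81.1, 80.1]), 'a': 45.1, 'mean': array([ 482.2, -240.9,   89.2])}
side big_radio {'n': 628, 'c': array([604.8, 316.7]), 's': array([42.6, 65.1]), 'a': 4.1, 'mean': array([599.8, 321.2, 131.1])}
side small_radio {'n': 264, 'c': array([628.5, 119.2]), 's': array([49.8, 32.9]), 'a': 78.4, 'mean': array([625.5, 123.9, 111.8])}
side pager {'n': 0, 'c': array([0., 0.]), 's': array([0., 0.]), 'a': 0.0, 'mean': array([nan, nan, nan])}
side torch {'n': 0, 'c': array([0., 0.]), 's': array([0., 0.]), 'a': 0.0, 'mean': array([nan, nan, nan])}
side can {'n': 23, 'c': array([441.9,   1.1]), 's': array([ 4.1, 25.9]), 'a': 6.1, 'mean': array([442.2,   1.1, 107. ])}
side mug {'n': 3, 'c': array([ 431.3, -238.6]), 's': array([8.7, 0.8]), 'a': 41.6, 'mean': array([ 430.7, -238.9,   81.4])}
t 28.17 pos [424.7 316.4 268.6] jaw 4.6 toolz [ 9.3 -2.2] tilt 5.49 F [-0.6  1.   0. ] grip 0.998 d [ 75.3   3.6 -18.6] turn 0.6 n 2
[-0.0009, 0.0367, 0.0127, np.float64(0.3)]
[-0.0007, 0.0367, 0.0127, np.float64(0.3)]
```

View pics/side9.png

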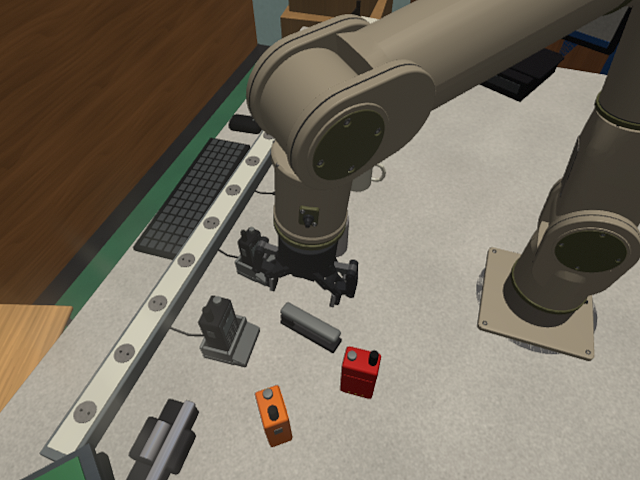

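```bash
python3 -c "
from workcell import workorder
print(workorder.hand_in())"
```

```text
the job is handed in; nothing more can be done
None
```

The big radio, small radio, pager and torch are each in their own charger, and the job was handed in at about 28 s of the 115 s allowed. No verdict was reported.

**Position:** the last top-camera fit put the big radio, small radio and torch within about 2 mm of their pocket middles. The pager is about 3 mm off. The allowed error is 12 mm, or 10 mm for the torch.

**Seating and direction:** the tops stand 11 to 12 mm above where they were on the desk, so each one is down on its pocket floor. The radios and pager are turned as their chargers to within about 1°. Each was lowered until the wrist force showed floor contact, at most 39 N, and only then released.

**Bystanders:** the can reads unmoved. The mug stands, but my first fit of it was cut off by its search window, so I have no clean before-and-after figure. The arm never went near it.

**Disagreements:**
- The side camera's last view of the pager, torch, can and mug was blocked by the arm. For those four the last check rests on the top camera alone, though the side camera saw the pager upright in its charger earlier.
- The tool drifted up to 5.5° off vertical over the run, because the moves cannot correct tilt. The big radio leaned about 2.5° in the grip and measured level once released.

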